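Seat a keyed specimen holder on a rotator spindle by feel

ROBOT

A 6-joint arm with a two-finger parallel gripper is mounted at the origin on a cart in front of the work surface, level with it; the furniture and walls round the work are solid. World frame = base frame: x ahead of the robot, y to its left, z up, the work surface at z = 0. Lengths are in m, angles in rad, forces in N, time in s.
With the tool pointing down it reaches from about 0.25 to 0.725 m from the base axis. Payload 4 kg.
Tool frame: the origin (TCP) lies at the very end of the fingers, on their centre line; the grasp point (between the pads) lies 19 mm behind it; y points along the fingers, z is the direction in which the jaws open and shut, and the axes are right-handed (so a half turn about y gives the same grasp; the last joint's range is limited). The gripper opens to 85 mm and grips with 20 to 120 N. Pads are 22 mm wide; open, the fingers measure 114 mm over their backs; the gripper's body (76 mm by 85 mm) begins 54 mm behind the grasp point. The pads swing forward as they close: fully open they stand 13 mm farther back than shut.
Start: joints at [1.287, 0.241, 0.005, 1.335, 0, 1.571], TCP at [0.14, 0.48, 0.231] pointing down, gripper open.
Joint ranges: [-2.72, 2.72], [-1.05, 1.87], [-1.09, 1.28], [-1.99, 2.15], [-1.42, 1.44], [-3.14, 3.14]. Speed limits (rad/s): [2.79, 2.79, 3.14, 3.14, 3.14, 3.14].

INTERFACE

Orientations are given as a unit quaternion [x, y, z, w].
In Python, from workcell import bot gives the robot as it stands. The module is installed in compiled form; this text tells all that it offers.
- The arm moves only by the tool move_arm, never from a script. Its argument "increments" is a list of rows, each an object with "grip": the closure, from 0 (fully open) to 1 (shut); "linear": the shift along the tool's x, y, z scaled (see below), a list of three; "twist": the turn about the tool's y scaled (see below). A call has exactly 5 rows; each row shifts and turns the pose as measured when the row begins, along the tool's axes as they then stand; what a row does not reach is not made up. The controller multiplies each number of a shift by 0.2 m and each number of a turn by 2 rad. A row lasts 1/10 s, in which the tool goes at most 50 mm and 8.59 degrees, less where a joint would pass 70% of its speed; a pose out of reach is approached as far as the arm can. A call with a number of a shift or a turn outside -1 to 1 is refused whole. A call with a gripper value outside its range is refused whole. The fingers move at their own pace and stop on an object; the grip force is fixed at half the most. Time passes only in rows, so rows that do not move let the fingers close, or fill a call up. It gives the time, the measured TCP pose, the force and the opening at its end, in the units of the state.
- bot.get_obs(): the state, without advancing time (a new reading comes with each control period).
- bot.camera(name): name is "side" or "top"; returns (picture, depth): 384x512x3 uint8, blue, green, red; 384x512 float32, m along the optical axis (not along the pixel's ray), 0 where there is no reading.
- bot.camera_params(name): a dict with "camera_matrix" (3x3 intrinsics, pixels), "rvec" (rotation vector, rad) and "tvec" (3), from world to camera coordinates, as OpenCV has them. Camera axes: x right, y down, z forward; pixel columns grow to the right and rows downward; lengths in m; the calibration is good to about 2 mm. A picture is of the moment at which its call begins. camera_params takes no time and is no camera call.
- bot.job_done(): hands the job in, once; it reports no verdict.
The state is a dict: "clock": time; "joint_pos": joint angles; "joint_vel": joint speeds; "tau": joint torques, N m; "eef_pos": TCP position; "tool_rot": TCP orientation; "ft_force": force on the tool from outside, world axes, zero at the start; "ft_torque": the same for the moment, N m; "grip_width": finger opening in m.
Only numpy, scipy, OpenCV 4.12 (cv2) and the standard library are available. Lean on these libraries where they do the work, as an engineer would, in place of code of your own. Each camera call takes 0.05 s, during which the arm holds its last target. There are 200 camera calls.

TASK

Lift the aluminium specimen holder by its blue grip and put it in the bore of the grey rotator, where the slot in its underside must fit over the spindle key, which has stopped somewhere between 15 and 75 degrees anticlockwise (seen from above) of the white mark. Press the holder only lightly on the key and turn it until the slot drops over the key and it is fully home and level, then let go; never push it against the rotator with more than 30 N. Leave the brass weight, the small beaker, the stopper and the forceps where they are.

Things in the scene. Friction and masses are not known exactly. Their poses are not given: they have to be found in the camera images.
- holder: Keyed specimen holder, loose, about 0.2 kg: an aluminium disc with a blue grip bar on top, 61 mm high in all. Foot 48 mm across from 0 to 10 mm height, cone widening to 51 mm at 13.5 mm, guide disc 51 mm across up to 28 mm. Origin: centre of the underside; z up; +x points over the slot in the foot, as does the short red line on the disc's top.
- slot (a point): The one slot in the holder's foot, hidden from above: 8.5 mm wide, 10 mm deep, open below and at the rim, running from 12 mm off the axis out to the rim along the holder's +x. This point: on the underside, 19 mm from the axis. Axes as the holder.
- grip (a point): Where to pinch the holder: on its axis, 49 mm above the underside, inside the blue grip bar, which is 12 mm thick along the holder's x, 40 mm long along its y and spans 28 to 61 mm height. Fingers close along the holder's x. Axes as the holder.
- rotator: Sample rotator, fixed to the bench: dark square foot plate 112 x 112 x 8 mm, grey round housing 92 mm across and 34 mm high with an open round bore. Origin: centre of the underside, at bench height; z up; +x points to the white mark. The spindle in the bore is braked and does not turn.
- bore_mouth (a point): Centre of the bore's mouth, 34 mm above the bench. The bore is 54 mm across, 24 mm deep; the holder has about 1.5 mm play all round in it. Axes as the rotator.
- bore_floor (a point): Centre of the bore's floor, 10 mm above the bench, where the holder's underside rests when home. On it stands the spindle key, black as the floor, 6 mm wide, 9 mm high, 15 to 23 mm off the axis. Unless the slot is over it (to about 3 degrees) the holder rests on the key, 19 mm above the bench. Floor and key give 1 mm downward per 6 N against a spring, 3 mm at most, then rigid. Axes as the rotator.
- mark (a point): Middle of the white line on the housing's top, 36.5 mm from the axis along the rotator's +x. The key's direction is not measured: seen from above it lies 15 to 75 degrees (0.26 to 1.3 rad) anticlockwise of this mark, and the holder's +x must be turned to point the same way.
- weight_big: Brass-coloured 200 g calibration weight, 29 mm across, 50 mm high, standing loose behind the work. Origin: centre of its underside.
- small_beaker: Empty small glass beaker, 55 mm across, 68 mm high, standing loose. Origin: centre of its underside.
- stopper: Red-brown rubber stopper, 29 mm across, 26 mm high, standing loose in front. Origin: centre of its underside.
- tweezers: Steel forceps lying loose, 120 mm long along their y, 14 mm wide, 9 mm high. Origin: centre of the underside.
Things that resemble listed ones, but are neither listed nor needed, are in the scene too. What is shaped like the holder but brown is not meant.

How it is judged:
By the outcome, as a careful person would: the job done as asked, in the order asked, and still so for the second after the job is handed in, with the robot touching nothing.
It also fails if it takes over 58 s, if anything falls off the work surface, if the arm or the gripper's body presses on something with over 40 N, if the wrist force passes 120 N, or if a joint passes its speed limit or range.

## Working session

There is one attempt and no reset: what is moved stays moved. The work goes in short steps, Python scripts to look and compute and a tool call to move; the robot and the scene stay as the last step left them, time stands still between calls to the robot, and variables do not carry over. Pictures are saved under pics/ and viewed, about 8 in all and at most 12, crops included, and the job is handed in when it is done.

Besides the shell and the picture viewer there is one more tool, called after "Call:" as name(argument=value, ...) on one line, values as JSON. move_arm: Moves the arm, as the interface text tells. Its arguments: {"type":"object","properties":{"increments":{"type":"array"}},"required":["increments"]}

```bash
mkdir -p pics
python3 - <<'E'
from workcell import bot
import cv2,numpy as np,pickle
o=bot.get_obs(); print({k:np.round(v,3).tolist() for k,v in o.items()})
d={}
for n in("top","side"):
    im,dp=bot.camera(n);p=bot.camera_params(n);d[n]=(im,dp,p);cv2.imwrite(f"pics/{n}0.png",im)
    R=cv2.Rodrigues(np.array(p["rvec"]))[0];print(n,p["camera_matrix"],-R.T@np.array(p["tvec"]).ravel(),R.round(2).tolist())
pickle.dump(d,open("d0.pkl","wb"))
E
```

```text
{'clock': 0.0, 'joint_pos': [1.287, 0.241, 0.004, 1.335, 0.0, 1.571], 'joint_vel': [0.001, 0.0, -0.001, 0.001, -0.001, -0.0], 'tau': [-0.001, -37.232, 25.241, 0.017, 0.0, 0.0], 'eef_pos': [0.14, 0.479, 0.23], 'tool_rot': [0.701, -0.1, 0.1, -0.699], 'ft_force': [-0.073, 0.359, -0.659], 'ft_torque': [0.005, 0.03, -0.028], 'grip_width': 0.086}
top [[430.65213288   0.         260.55226742]
 [  0.         430.65213288 198.8842557 ]
 [  0.           0.           1.        ]] [ 0.45943573 -0.03077714  0.92548175] [[0.02, -1.0, 0.0], [-1.0, -0.02, -0.08], [0.08, 0.0, -1.0]]
side [[418.33463633   0.         250.05019707]
 [  0.         418.33463633 194.60117323]
 [  0.           0.           1.        ]] [0.54442335 0.63586954 0.61118161] [[-1.0, 0.01, 0.01], [-0.0, 0.62, -0.79], [-0.02, -0.79, -0.62]]
```

View pics/top0.png

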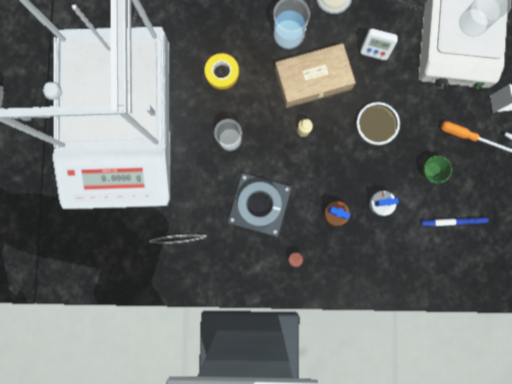

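View pics/side0.png

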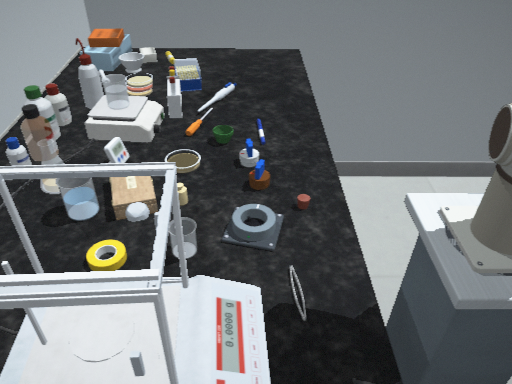

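The top view shows the holder (white/aluminium disc, blue bar) at about (383,203), the brown decoy at (337,213) and the rotator at (260,205) with its white mark at about (277,208). The weight is at (305,127), the beaker at (228,135), the stopper at (295,260) and the forceps at (178,239). The side view agrees.

```bash
cat > h.py <<'E'
import cv2,numpy as np
def cast(p,px,z):
    K=np.array(p["camera_matrix"]);R=cv2.Rodrigues(np.array(p["rvec"]))[0];t=np.array(p["tvec"]).ravel()
    c=-R.T@t; d=R.T@np.linalg.inv(K)@np.array([px[0],px[1],1.]); return (c+d*(z-c[2])/d[2])
def blobs(m,x0,y0,x1,y1,mn=6):
    mm=np.zeros_like(m);mm[y0:y1,x0:x1]=m[y0:y1,x0:x1]
    cs,_=cv2.findContours(mm,cv2.RETR_EXTERNAL,cv2.CHAIN_APPROX_NONE); return [c for c in cs if len(c)>=mn]
E
python3 - <<'E'
from h import *;import pickle
d=pickle.load(open("d0.pkl","rb"));im,dp,p=d["top"]
hsv=cv2.cvtColor(im,cv2.COLOR_BGR2HSV)
blue=cv2.inRange(hsv,(100,150,80),(130,255,255))
for n,(im_,dp_,p_),box in(("top",d["top"],(360,185,410,222)),("side",d["side"],(235,135,263,157))):
    b=cv2.inRange(cv2.cvtColor(im_,cv2.COLOR_BGR2HSV),(100,150,80),(130,255,255))
    for c in blobs(b,*box):
        r=cv2.minAreaRect(c);P=np.array([cast(p_,q,.061) for q in cv2.boxPoints(r)])
        print(n,r,cast(p_,r[0],.061).round(4),P.round(4).tolist(), dp_[int(r[0][1]),int(r[0][0])])
# red line
rd=cv2.inRange(hsv,(0,60,60),(12,255,255))|cv2.inRange(hsv,(168,60,60),(180,255,255))
ys,xs=np.nonzero(rd[185:222,362:408]);print("red",[(x+362,y+185) for x,y in zip(xs,ys)], cast(p,(xs.mean()+362,ys.mean()+185),.028) if len(xs) else None)
# white mark
w=cv2.inRange(im,(190,190,190),(255,255,255));ys,xs=np.nonzero(w[180:235,235:290]);print("white",[(x+235,y+180) for x,y in zip(xs,ys)])
a=cv2.resize(im[160:250,225:315],None,fx=4.4,fy=4.4,interpolation=2);b=cv2.resize(im[180:225,360:405],(396,396),interpolation=2)
cv2.imwrite("pics/c0.png",np.hstack([a,b]))
E
```

```text
top ((387.0, 201.0), (6.0, 22.0), 90.0) [ 0.5288 -0.2848  0.061 ] [[0.5344, -0.2627, 0.061], [0.5352, -0.307, 0.061], [0.5231, -0.3069, 0.061], [0.5223, -0.2626, 0.061]] 0.867829
side ((248.5, 147.0), (18.0, 7.0), 90.0) [ 0.5278 -0.2613  0.061 ] [[0.5364, -0.3054, 0.061], [0.5183, -0.3056, 0.061], [0.5198, -0.2199, 0.061], [0.5368, -0.2198, 0.061]] 1.0580764
side ((261.0, 140.0), (6.0, 2.0), 90.0) [ 0.4954 -0.2957  0.061 ] [[0.4974, -0.3109, 0.061], [0.4922, -0.3109, 0.061], [0.4933, -0.2809, 0.061], [0.4984, -0.2809, 0.061]] 1.1750553
red [(np.int64(382), np.int64(192)), (np.int64(382), np.int64(193)), (np.int64(382), np.int64(194)), (np.int64(383), np.int64(194)), (np.int64(382), np.int64(195)), (np.int64(383), np.int64(195))] [ 0.5462614  -0.28478578  0.028     ]
white [(np.int64(287), np.int64(189)), (np.int64(273), np.int64(207)), (np.int64(274), np.int64(207)), (np.int64(275), np.int64(207)), (np.int64(276), np.int64(207)), (np.int64(277), np.int64(207)), (np.int64(274), np.int64(208)), (np.int64(275), np.int64(208)), (np.int64(276), np.int64(208)), (np.int64(277), np.int64(208)), (np.int64(278), np.int64(208)), (np.int64(279), np.int64(208)), (np.int64(275), np.int64(209)), (np.int64(276), np.int64(209)), (np.int64(277), np.int64(209)), (np.int64(278), np.int64(209)), (np.int64(279), np.int64(209)), (np.int64(275), np.int64(231)), (np.int64(275), np.int64(232))]
```

View pics/c0.png

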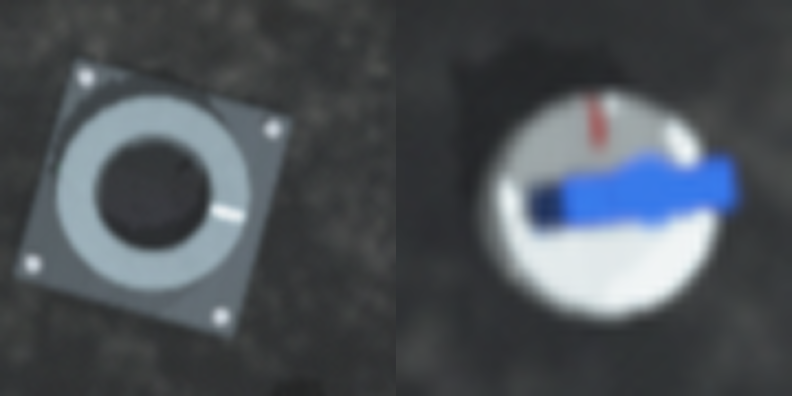

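The crop shows the mark to the right and slightly below the bore's centre. The holder's red line points up (world +x), tilted slightly left, with the grip bar across it.

Run:
```python
from h import *;import pickle
d=pickle.load(open("d0.pkl","rb"));im,dp,p=d["top"]
F=8
def up(x0,y0,x1,y1): return cv2.resize(im[y0:y1,x0:x1],None,fx=F,fy=F,interpolation=cv2.INTER_CUBIC)
def px(q,x0,y0): return ((q[0]+.5)/F-.5+x0,(q[1]+.5)/F-.5+y0)
def big(m): return max(cv2.findContours(m,cv2.RETR_EXTERNAL,cv2.CHAIN_APPROX_NONE)[0],key=cv2.contourArea)
# holder
u=up(360,180,410,225);h=cv2.cvtColor(u,cv2.COLOR_BGR2HSV)
b=big(cv2.inRange(h,(100,150,170),(130,255,255)))
P=np.array([cast(p,px(q[0],360,180),.061)[:2] for q in b]);r=cv2.minAreaRect((P*1000).astype(np.float32));print("bar",r)
g=cv2.cvtColor(u,cv2.COLOR_BGR2GRAY);c=big(((g>95)|(cv2.inRange(h,(100,120,60),(130,255,255))>0)).astype(np.uint8))
# disc top: points not near blue; use hull circle fit
P=np.array([cast(p,px(q[0],360,180),.028)[:2] for q in c]);
from scipy.optimize import least_squares
def circ(P,r0):
    f=lambda v:np.hypot(P[:,0]-v[0],P[:,1]-v[1])-v[2]
    s=least_squares(f,[*P.mean(0),r0],loss="soft_l1",f_scale=.0007);return s.x,np.abs(s.fun).mean()
print("disc",circ(P,.0255))
rd=cv2.inRange(h,(0,90,60),(12,255,255))|cv2.inRange(h,(168,90,60),(180,255,255));ys,xs=np.nonzero(rd);print("red",cast(p,px((xs.mean(),ys.mean()),360,180),.028))
# rotator
u=up(225,160,295,245);g=cv2.cvtColor(u,cv2.COLOR_BGR2GRAY);m=(g>125).astype(np.uint8)
o=big(m);P=np.array([cast(p,px(q[0],225,160),.034)[:2] for q in o]);print("outer",circ(P,.046))
cs,hi=cv2.findContours(m,cv2.RETR_CCOMP,cv2.CHAIN_APPROX_NONE);i=max([k for k in range(len(cs)) if hi[0][k][3]>=0],key=lambda k:cv2.contourArea(cs[k]))
P=np.array([cast(p,px(q[0],225,160),.034)[:2] for q in cs[i]]);print("bore",circ(P,.027))
w=(g>215).astype(np.uint8);w[:,:330]=0;w[:300]=0;w[500:]=0;ys,xs=np.nonzero(w);print(xs.min(),xs.max(),ys.min(),ys.max());print("mark",cast(p,px((xs.mean(),ys.mean()),225,160),.034))
import itertools
for q in [(305,127),(295,260),(337,213),(228,135)]: print(q,cast(p,q,.03).round(3))
# side view: rotator outer top & holder
im,dp,p=d["side"];F=8
u=up(235,155,295,255);x0,y0=235,155
u=im;h=cv2.cvtColor(im,cv2.COLOR_BGR2HSV)
for n,(X,Y) in {"bar":(248,147),"mouth":(255,213)}.items(): print(n,cast(p,(X,Y),.061 if n=="bar" else .034))
a=cv2.resize(im[130:170,225:285],None,fx=8,fy=8,interpolation=2)
cv2.imwrite("pics/c1.png",np.vstack([a,cv2.resize(im[195:255,215:292],(480,374)[:2] ,interpolation=2)])[:600])
```

```text
bar ((528.6377563476562, -287.1123046875), (13.174874305725098, 39.24455261230469), 3.670257091522217)
disc (array([ 0.52718232, -0.28707062,  0.0275051 ]), np.float64(0.0009243067442966246))
red [ 0.54593023 -0.28496088  0.028     ]
outer (array([ 0.52047961, -0.02807069,  0.04559268]), np.float64(0.00016654872893294995))
bore (array([ 0.52047498, -0.02795913,  0.02803408]), np.float64(0.00018050922945347963))
389 437 376 398
mark [ 0.51195443 -0.06289489  0.034     ]
(305, 127) [ 0.685 -0.121  0.03 ]
(295, 260) [ 0.406 -0.104  0.03 ]
(337, 213) [ 0.504 -0.19   0.03 ]
(228, 135) [0.664 0.041 0.03 ]
bar [ 0.52908002 -0.26129492  0.061     ]
mouth [ 0.51620158 -0.03926114  0.034     ]
```

```bash
cat >> h.py <<'E'
from scipy.spatial.transform import Rotation as Ro
def st(o=None):
    from workcell import bot
    o=o or bot.get_obs();R=Ro.from_quat(o["tool_rot"]).as_matrix()
    print("t",o["clock"],"pos",np.round(o["eef_pos"],4),"jaw yaw",np.degrees(np.arctan2(R[1,2],R[0,2])).round(2),"F",np.round(o["ft_force"],1),"T",np.round(o["ft_torque"],2),"w",round(float(o["grip_width"]),4),"j",np.round(o["joint_pos"],2));return o,R
def goto(x,y,z=None,yaw=None):
    "remaining shift in tool axes, scaled; twist scaled"
    o,R=st();d=np.array([x,y,o["eef_pos"][2] if z is None else z])-o["eef_pos"];print("lin scaled",(R.T@d/.2).round(4))
    if yaw is not None:
        a=(yaw-np.degrees(np.arctan2(R[1,2],R[0,2]))+180)%360-180;print("twist deg",-a,"scaled",np.radians(-a)/2)
E
python3 - <<'E'
from h import *;import pickle
o,R=st();print(R.round(3))
goto(.5285,-.287,.2,5)
im,dp,p=pickle.load(open("d0.pkl","rb"))["top"]
R=cv2.Rodrigues(np.array(p["rvec"]))[0];t=np.array(p["tvec"]).ravel();K=np.array(p["camera_matrix"])
v,u=np.mgrid[188:225,243:280];z=dp[188:225,243:280]
C=np.stack([(u-K[0,2])*z/K[0,0],(v-K[1,2])*z/K[1,1],z],-1);W=(C-t)@R
np.set_printoptions(linewidth=250);print((W[...,2][::2]*1000).round(0).astype(int))
E
```

```text
t 0.1 pos [0.1399 0.4795 0.2305] jaw yaw 73.74 F [ 0.6 -0.5  0.4] T [-0.06  0.05 -0.01] w 0.0853 j [ 1.29  0.24  0.    1.34 -0.    1.57]
[[ 0.96  -0.001  0.28 ]
 [-0.28  -0.002  0.96 ]
 [ 0.    -1.    -0.002]]
t 0.1 pos [0.1399 0.4795 0.2305] jaw yaw 73.74 F [ 0.6 -0.5  0.4] T [-0.06  0.05 -0.01] w 0.0853 j [ 1.29  0.24  0.    1.34 -0.    1.57]
lin scaled [ 2.9387  0.1584 -3.1345]
twist deg 68.73716654929356 scaled 0.5998449373884409
[[ 11  33  35  35  35  32  35  33  31  33  34  36  34  31  33  33  35  31  31  33  34  38  32  35  30  32  32  33  33  35  34  32  33   8   8   7   6]
 [ 34  32  33  33  33  32  33  34  32  33  33  35  34  34  30  26  24  25  23  30  32  33  35  32  33  31  37  35  33  36  33  36  33  33   9   9   4]
 [ 36  34  33  34  35  35  34  35  35  25  14   6  11   9   9  11   8  11  10   8   4   6  10  22  29  32  35  34  35  31  33  33  32  34  35  34   8]
 [ 35  35  36  32  34  32  34  21   6   9   8   9   8   9   9  10  12   8  11  10   7   9  11  12   7  10  26  35  36  35  31  35  36  34  32  37  31]
 [ 36  35  34  36  34  25   9  12   8   6   9  10   5  12 
[... 1507 characters left out ...]
30   7   8   6   4   9   5  31  35  34  35  34  34  33  34  33  31  31  31  34  33   7   8   8]
 [  9  34  31  35  33  30  33  31  35  32  33  32  32  34  33  31  33  36  35  35  35  31  32  34  35  35  34  35  34  31  31  31  35   5   8   9   9]
 [  9   8   8  33  33  32  35  32  36  37  33  36  33  34  30  31  33  33  34  34  32  34  35  34  33  33  31  35  36  38  32  11   9   6  10   7   9]
 [  9   5   9   7   7   6  33  35  31  32  35  32  34  31  35  37  33  34  32  35  34  35  33  34  32  32  34  32   9   9   7   8   6   7  10   9   6]
 [925   6   8   8   8   5   7   8   8  11  33  34  33  33  33  32  34  31  33  34  32  34  36  32   9   7   8   6   7  10   7   5   5   9   8   8   6]]
```

Run:
```python
from h import *
from workcell import bot
D=[bot.camera("top")[1] for _ in range(8)]
p=bot.camera_params("top");dp=np.median(D,0)
R=cv2.Rodrigues(np.array(p["rvec"]))[0];t=np.array(p["tvec"]).ravel();K=np.array(p["camera_matrix"])
v,u=np.mgrid[180:235,235:290];z=dp[180:235,235:290]
W=(np.stack([(u-K[0,2])*z/K[0,0],(v-K[1,2])*z/K[1,1],z],-1)-t)@R
c=np.array([.5205,-.028]);r=np.hypot(W[...,0]-c[0],W[...,1]-c[1])
m=(r<.0245)&(W[...,2]>.0145)&(W[...,2]<.023)
q=W[m];print(q.round(4)[:, :],np.degrees(np.arctan2(q[:,1].mean()-c[1],q[:,0].mean()-c[0])),np.hypot(*(q[:,:2].mean(0)-c)))
h=(W[...,2]>.028)&(W[...,2]<.04);print("mean top z",W[h][:,2].mean(),W[h][:,:2].mean(0),"floor",W[(r<.02)&~m][:,2].mean())
```

```text
[[ 0.5359 -0.0458  0.0173]
 [ 0.5336 -0.0416  0.018 ]
 [ 0.5336 -0.0437  0.0195]
 [ 0.5336 -0.0458  0.0189]
 [ 0.5315 -0.0395  0.0179]
 [ 0.5314 -0.0416  0.0192]
 [ 0.5315 -0.0438  0.0186]
 [ 0.5316 -0.0459  0.0184]
 [ 0.5316 -0.048   0.0188]
 [ 0.5294 -0.0417  0.0175]
 [ 0.5294 -0.0438  0.018 ]
 [ 0.5296 -0.046   0.0161]] -54.434248989985164 0.01959468172673041
mean top z 0.03368161128406517 [ 0.52169921 -0.02783438] floor 0.00962870974792786
```

Call:
move_arm(increments=[{"grip": 0,"linear": [0.22,0,-0.12],"twist": 0},{"grip": 0,"linear": [0.22,0,-0.12],"twist": 0},{"grip": 0,"linear": [0.22,0,-0.12],"twist": 0},{"grip": 0,"linear": [0.15,0,-0.2],"twist": 0},{"grip": 0,"linear": [0.1,0,-0.22],"twist": 0}])

```text
clock: 1.0
eef_pos: [0.2747, 0.2816, 0.2303]
tool_rot: [-0.699, 0.095, -0.096, 0.702]
ft_force: [1.7, 0.1, 1.0]
grip_width: 0.085
```

```bash
python3 -c "
from h import *
goto(.43,-.05,.2,5)"
```

```text
t 1.0 pos [0.2747 0.2816 0.2303] jaw yaw 74.5 F [1.7 0.1 1. ] T [ 0.03 -0.05  0.03] w 0.085 j [ 0.8   0.03 -0.25  1.29  0.    1.07]
lin scaled [ 1.1914  0.147  -1.391 ]
twist deg 69.49925866151888 scaled 0.6064954456693459
```

The depth median shows the key at about -54° in world yaw, which is about 49° anticlockwise of the mark. I'm moving on to the holder.

Call:
move_arm(increments=[{"grip": 0,"linear": [0.147,0,-0.19],"twist": 0.07},{"grip": 0,"linear": [0.172,0,-0.168],"twist": 0.07},{"grip": 0,"linear": [0.193,0,-0.142],"twist": 0.07},{"grip": 0,"linear": [0.211,0,-0.114],"twist": 0.07},{"grip": 0,"linear": [0.225,0,-0.083],"twist": 0.07}])

```text
clock: 1.5
eef_pos: [0.3645, 0.0494, 0.2312]
tool_rot: [-0.618, 0.336, -0.339, 0.625]
ft_force: [2.1, 0.6, -0.6]
grip_width: 0.0852
```

```bash
python3 -c "
from h import *
goto(.5285,-.287,.16,5)"
```

```text
t 1.5 pos [0.3645 0.0494 0.2312] jaw yaw 33.02 F [ 2.1  0.6 -0.6] T [ 0.01 -0.05  0.05] w 0.0852 j [ 0.13 -0.03 -0.3   1.29  0.    1.13]
lin scaled [ 1.8574  0.353  -0.2329]
twist deg 28.018619445310833 scaled 0.24450858059199065
```

Call:
move_arm(increments=[{"grip": 0,"linear": [0.235,0,-0.03],"twist": 0.06},{"grip": 0,"linear": [0.235,0,0],"twist": 0.06},{"grip": 0,"linear": [0.235,0,0.04],"twist": 0.06},{"grip": 0,"linear": [0.23,0,0.06],"twist": 0.06},{"grip": 0,"linear": [0.225,0,0.09],"twist": 0}])

```text
clock: 2.0
eef_pos: [0.4722, -0.1739, 0.233]
tool_rot: [-0.512, 0.48, -0.484, 0.522]
ft_force: [1.3, 1.3, 0.3]
grip_width: 0.0853
```

```bash
python3 -c "
from h import *
goto(.5285,-.287,.13,5)"
```

```text
t 2.0 pos [ 0.4722 -0.1739  0.233 ] jaw yaw 4.02 F [1.3 1.3 0.3] T [ 0.06 -0.05  0.02] w 0.0853 j [-0.36  0.24  0.    1.33  0.01  1.14]
lin scaled [0.5865 0.5153 0.2335]
twist deg -0.9816990774866952 scaled -0.008566940582966885
```

Call:
move_arm(increments=[{"grip": 0,"linear": [0.2,0,0.08],"twist": -0.008},{"grip": 0,"linear": [0.2,0,0.08],"twist": 0},{"grip": 0,"linear": [0.18,0.1,0.07],"twist": 0},{"grip": 0,"linear": [0,0.2,0],"twist": 0},{"grip": 0,"linear": [0,0.2,0],"twist": 0}])

```text
clock: 2.5
eef_pos: [0.5378, -0.3015, 0.1365]
tool_rot: [-0.512, 0.471, -0.489, 0.526]
ft_force: [-0.5, 0.2, 0.2]
grip_width: 0.0855
```

```bash
python3 -c "
from h import *
goto(.5285,-.287,.034,5)"
```

```text
t 2.5 pos [ 0.5378 -0.3015  0.1365] jaw yaw 4.45 F [-0.5  0.2  0.2] T [ 0.02  0.07 -0.05] w 0.0855 j [-0.52  0.5   0.13  1.17  0.01  0.98]
lin scaled [-0.0793  0.5104 -0.0568]
twist deg -0.5538593179792883 scaled -0.004833334345794404
```

Call:
move_arm(increments=[{"grip": 0,"linear": [-0.08,0,-0.055],"twist": -0.004},{"grip": 0,"linear": [0,0,0],"twist": 0},{"grip": 0,"linear": [0,0,0],"twist": 0},{"grip": 0,"linear": [0,0,0],"twist": 0},{"grip": 0,"linear": [0,0,0],"twist": 0}])

```text
clock: 3.0
eef_pos: [0.5226, -0.2862, 0.1279]
tool_rot: [-0.515, 0.474, -0.484, 0.526]
ft_force: [-0.8, 0.1, 0.9]
grip_width: 0.0853
```

Run:
```python
from h import *
from workcell import bot
goto(.5285,-.287,.034,5)
o,R=st();print(R.round(4))
im,dp=bot.camera("top");im2,_=bot.camera("side")
o,R=st();print(R.round(4))
a=cv2.resize(im[165:235,330:420],None,fx=4,fy=4,interpolation=2);b=cv2.resize(im2[95:175,200:290],None,fx=4,fy=4,interpolation=2)
cv2.imwrite("pics/g1.png",np.vstack([a,b]))
```

```text
t 3.0 pos [ 0.5226 -0.2862  0.1279] jaw yaw 4.79 F [-0.8  0.1  0.9] T [-0.    0.03 -0.06] w 0.0853 j [-0.51  0.48  0.07  1.15  0.01  0.98]
lin scaled [0.0063 0.4698 0.0191]
twist deg -0.2141919328417714 scaled -0.0018691772296497429
t 3.0 pos [ 0.5226 -0.2862  0.1279] jaw yaw 4.79 F [-0.8  0.1  0.9] T [-0.    0.03 -0.06] w 0.0853 j [-0.51  0.48  0.07  1.15  0.01  0.98]
[[ 8.340e-02  2.100e-02  9.963e-01]
 [-9.965e-01  1.400e-03  8.340e-02]
 [ 3.000e-04 -9.998e-01  2.100e-02]]
t 3.1 pos [ 0.5227 -0.2862  0.128 ] jaw yaw 4.79 F [ 0.7 -0.4  0.6] T [ 0.01 -0.01 -0.01] w 0.085 j [-0.51  0.47  0.07  1.15  0.01  0.98]
[[ 8.350e-02  2.140e-02  9.963e-01]
 [-9.965e-01  1.300e-03  8.350e-02]
 [ 5.000e-04 -9.998e-01  2.140e-02]]
```

View pics/g1.png

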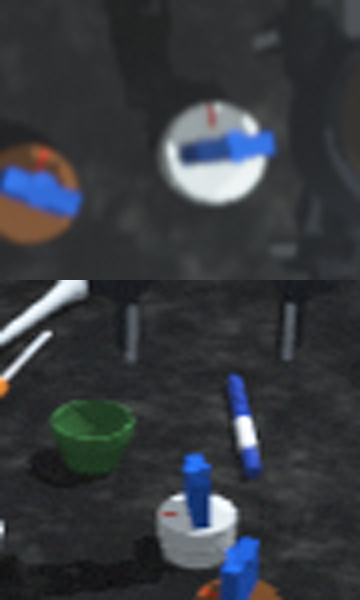

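The camera shows the open fingers on either side of the blue bar (bar at about (225,150) in the crop), with the decoy clear. I'm going down.

Call:
move_arm(increments=[{"grip": 0,"linear": [0.006,0.1,0.019],"twist": -0.002},{"grip": 0,"linear": [0,0.12,0],"twist": 0},{"grip": 0,"linear": [0,0.1,0],"twist": 0},{"grip": 0,"linear": [0,0.04,0],"twist": 0},{"grip": 0,"linear": [0,0,0],"twist": 0}])

```text
clock: 3.6
eef_pos: [0.5328, -0.2895, 0.0594]
tool_rot: [-0.515, 0.468, -0.487, 0.528]
ft_force: [-0.4, 0.5, 0.2]
grip_width: 0.0854
```

```bash
python3 -c "
from h import *
goto(.5285,-.287,.034,5);print(st()[1].round(4))"
```

```text
t 3.6 pos [ 0.5328 -0.2895  0.0594] jaw yaw 5.04 F [-0.4  0.5  0.2] T [ 0.03  0.05 -0.02] w 0.0854 j [-0.5   0.55 -0.    0.99  0.01  0.98]
lin scaled [-0.0153  0.1263 -0.0241]
twist deg 0.040017512555806434 scaled 0.0003492186762784967
t 3.6 pos [ 0.5328 -0.2895  0.0594] jaw yaw 5.04 F [-0.4  0.5  0.2] T [ 0.03  0.05 -0.02] w 0.0854 j [-0.5   0.55 -0.    0.99  0.01  0.98]
[[ 0.0876  0.0317  0.9956]
 [-0.9961 -0.0045  0.0878]
 [ 0.0073 -0.9995  0.0312]]
```

Call:
move_arm(increments=[{"grip": 0,"linear": [-0.015,-0.05,-0.024],"twist": 0},{"grip": 0,"linear": [0,-0.05,0],"twist": 0},{"grip": 0,"linear": [0,0,0],"twist": 0},{"grip": 0,"linear": [0,0.03,0],"twist": 0},{"grip": 0,"linear": [0,0.03,0],"twist": 0}])

```text
clock: 4.1
eef_pos: [0.5306, -0.2888, 0.075]
tool_rot: [-0.514, 0.464, -0.491, 0.529]
ft_force: [0.0, 0.2, -0.2]
grip_width: 0.0852
```

```bash
python3 -c "
from h import *
goto(.5285,-.287,.034,5);print(st()[1].round(4))"
```

```text
t 4.1 pos [ 0.5306 -0.2888  0.075 ] jaw yaw 5.05 F [ 0.   0.2 -0.2] T [-0.02 -0.02  0.05] w 0.0852 j [-0.5   0.52 -0.01  1.    0.01  0.98]
lin scaled [-0.0124  0.2042 -0.0179]
twist deg 0.047442122057987035 scaled 0.00041401061702245096
t 4.1 pos [ 0.5306 -0.2888  0.075 ] jaw yaw 5.05 F [ 0.   0.2 -0.2] T [-0.02 -0.02  0.05] w 0.0852 j [-0.5   0.52 -0.01  1.    0.01  0.98]
[[ 0.0874  0.0415  0.9953]
 [-0.9961 -0.01    0.0879]
 [ 0.0136 -0.9991  0.0405]]
```

Call:
move_arm(increments=[{"grip": 0,"linear": [0,0,0],"twist": 0},{"grip": 0,"linear": [0,0,0],"twist": 0},{"grip": 0,"linear": [0,0,0],"twist": 0},{"grip": 0,"linear": [0,0,0],"twist": 0},{"grip": 0,"linear": [0,0,0],"twist": 0}])

```text
clock: 4.6
eef_pos: [0.5294, -0.2881, 0.0727]
tool_rot: [-0.514, 0.466, -0.489, 0.528]
ft_force: [0.4, -0.6, -0.4]
grip_width: 0.0854
```

```bash
python3 -c "
from h import *
goto(.5285,-.287,.034,5);print(st()[1].round(4))"
```

```text
t 4.6 pos [ 0.5294 -0.2881  0.0727] jaw yaw 5.04 F [ 0.4 -0.6 -0.4] T [-0.04 -0.01 -0.03] w 0.0854 j [-0.5   0.52 -0.01  1.    0.01  0.98]
lin scaled [-0.008   0.1931 -0.0114]
twist deg 0.0437126418502487 scaled 0.00038146476251595297
t 4.6 pos [ 0.5294 -0.2881  0.0727] jaw yaw 5.04 F [ 0.4 -0.6 -0.4] T [-0.04 -0.01 -0.03] w 0.0854 j [-0.5   0.52 -0.01  1.    0.01  0.98]
[[ 0.0875  0.0382  0.9954]
 [-0.9961 -0.0081  0.0879]
 [ 0.0115 -0.9992  0.0374]]
```

Call:
move_arm(increments=[{"grip": 0,"linear": [-0.012,0,-0.018],"twist": 0},{"grip": 0,"linear": [0,0,-0.05],"twist": 0},{"grip": 0,"linear": [0,0,-0.05],"twist": 0},{"grip": 0,"linear": [0,0,0],"twist": 0},{"grip": 0,"linear": [0,0,0],"twist": 0}])

```text
clock: 5.1
eef_pos: [0.5028, -0.2875, 0.0716]
tool_rot: [-0.514, 0.466, -0.489, 0.528]
ft_force: [0.2, 0.3, 0.2]
grip_width: 0.0854
```

```bash
python3 -c "
from h import *
goto(.5285,-.287,.034,5);print(st()[1].round(4))"
```

```text
t 5.1 pos [ 0.5028 -0.2875  0.0716] jaw yaw 5.02 F [0.2 0.3 0.2] T [0.   0.08 0.04] w 0.0854 j [-0.53  0.48 -0.08  0.97  0.01  0.96]
lin scaled [0.0064 0.1927 0.1214]
twist deg 0.022617214916238026 scaled 0.00019737243395976354
t 5.1 pos [ 0.5028 -0.2875  0.0716] jaw yaw 5.02 F [0.2 0.3 0.2] T [0.   0.08 0.04] w 0.0854 j [-0.53  0.48 -0.08  0.97  0.01  0.96]
[[ 0.0871  0.0373  0.9955]
 [-0.9961 -0.0079  0.0875]
 [ 0.0111 -0.9993  0.0364]]
```

Call:
move_arm(increments=[{"grip": 0,"linear": [0.006,0,0.04],"twist": 0},{"grip": 0,"linear": [0,0,0.04],"twist": 0},{"grip": 0,"linear": [0,0.02,0.03],"twist": 0},{"grip": 0,"linear": [0,0.02,0.01],"twist": 0},{"grip": 0,"linear": [0,0.03,0],"twist": 0}])

```text
clock: 5.6
eef_pos: [0.5318, -0.2874, 0.059]
tool_rot: [-0.514, 0.464, -0.491, 0.529]
ft_force: [-0.3, -0.2, 0.3]
grip_width: 0.0854
```

```bash
python3 -c "
from h import *
goto(.5285,-.287,.034,5);print(st()[1].round(4))"
```

```text
t 5.6 pos [ 0.5318 -0.2874  0.059 ] jaw yaw 5.06 F [-0.3 -0.2  0.3] T [-0.01  0.03 -0.03] w 0.0854 j [-0.5   0.54 -0.02  0.97  0.01  0.98]
lin scaled [-0.005   0.1242 -0.0214]
twist deg 0.05692098605831575 scaled 0.0004967293100996994
t 5.6 pos [ 0.5318 -0.2874  0.059 ] jaw yaw 5.06 F [-0.3 -0.2  0.3] T [-0.01  0.03 -0.03] w 0.0854 j [-0.5   0.54 -0.02  0.97  0.01  0.98]
[[ 0.0876  0.0414  0.9953]
 [-0.9961 -0.0096  0.0881]
 [ 0.0132 -0.9991  0.0404]]
```

Call:
move_arm(increments=[{"grip": 0,"linear": [-0.005,0.02,-0.02],"twist": 0},{"grip": 0,"linear": [0,0.03,0],"twist": 0},{"grip": 0,"linear": [0,0.025,0],"twist": 0},{"grip": 0,"linear": [0,0.015,0],"twist": 0},{"grip": 0,"linear": [0,0,0],"twist": 0}])

```text
clock: 6.1
eef_pos: [0.5261, -0.2857, 0.0365]
tool_rot: [-0.515, 0.466, -0.489, 0.528]
ft_force: [0.3, 0.9, -0.4]
grip_width: 0.0857
```

```bash
python3 -c "
from h import *
goto(.5285,-.287,.034,5);print(st()[1].round(4))"
```

```text
t 6.1 pos [ 0.5261 -0.2857  0.0365] jaw yaw 5.06 F [ 0.3  0.9 -0.4] T [-0.03  0.05 -0.03] w 0.0857 j [-0.5   0.55 -0.06  0.92  0.01  0.98]
lin scaled [0.0072 0.0128 0.0111]
twist deg 0.05542930873556884 scaled 0.0004837119697700656
t 6.1 pos [ 0.5261 -0.2857  0.0365] jaw yaw 5.06 F [ 0.3  0.9 -0.4] T [-0.03  0.05 -0.03] w 0.0857 j [-0.5   0.55 -0.06  0.92  0.01  0.98]
[[ 0.0877  0.0364  0.9955]
 [-0.9961 -0.0071  0.0881]
 [ 0.0103 -0.9993  0.0357]]
```

Call:
move_arm(increments=[{"grip": 0,"linear": [0.007,0.007,0.011],"twist": 0},{"grip": 0,"linear": [0,0,0],"twist": 0},{"grip": 1,"linear": [0,0,0],"twist": 0},{"grip": 1,"linear": [0,0,0],"twist": 0},{"grip": 1,"linear": [0,0,0],"twist": 0}])

```text
clock: 6.6
eef_pos: [0.5293, -0.2876, 0.036]
tool_rot: [-0.514, 0.466, -0.489, 0.528]
ft_force: [-0.6, -0.8, 0.6]
grip_width: 0.0438
```

Call:
move_arm(increments=[{"grip": 1,"linear": [0,0,0],"twist": 0},{"grip": 1,"linear": [0,0,0],"twist": 0},{"grip": 1,"linear": [0,0,0],"twist": 0},{"grip": 1,"linear": [0,0,0],"twist": 0},{"grip": 1,"linear": [0,0,0],"twist": 0}])

```text
clock: 7.1
eef_pos: [0.529, -0.2879, 0.0368]
tool_rot: [-0.515, 0.465, -0.49, 0.528]
ft_force: [-0.2, 0.1, 0.7]
grip_width: 0.0107
```

```bash
python3 -c "
from h import *
goto(.5285,-.287,.034,5);print(st()[1].round(4))"
```

```text
t 7.1 pos [ 0.529  -0.2879  0.0368] jaw yaw 5.03 F [-0.2  0.1  0.7] T [-0.02  0.16 -0.  ] w 0.0107 j [-0.5   0.56 -0.05  0.92  0.01  0.98]
lin scaled [-0.0049  0.0137 -0.0026]
twist deg 0.03030111340549979 scaled 0.0002644270979730815
t 7.1 pos [ 0.529  -0.2879  0.0368] jaw yaw 5.03 F [-0.2  0.1  0.7] T [-0.02  0.16 -0.  ] w 0.0107 j [-0.5   0.56 -0.05  0.92  0.01  0.98]
[[ 0.0872  0.038   0.9955]
 [-0.9961 -0.009   0.0876]
 [ 0.0123 -0.9992  0.0371]]
```

Call:
move_arm(increments=[{"grip": 1,"linear": [0,0,0],"twist": 0},{"grip": 1,"linear": [0,-0.05,0],"twist": 0},{"grip": 1,"linear": [0,-0.12,0],"twist": 0},{"grip": 1,"linear": [0,-0.15,0],"twist": 0},{"grip": 1,"linear": [0,-0.1,0],"twist": 0}])

```text
clock: 7.6
eef_pos: [0.5218, -0.2845, 0.118]
tool_rot: [-0.516, 0.47, -0.485, 0.527]
ft_force: [0.2, -0.3, -2.4]
grip_width: 0.0107
```

```bash
python3 -c "
from h import *
goto(.5205,-.028,.14,-54);print(st()[1].round(4))"
```

```text
t 7.6 pos [ 0.5218 -0.2845  0.118 ] jaw yaw 5.03 F [ 0.2 -0.3 -2.4] T [0.02 0.01 0.05] w 0.0107 j [-0.5   0.48  0.04  1.12  0.01  0.98]
lin scaled [-1.2775 -0.1121  0.109 ]
twist deg 59.031572735759454 scaled 0.5151476534347595
t 7.6 pos [ 0.5218 -0.2845  0.118 ] jaw yaw 5.03 F [ 0.2 -0.3 -2.4] T [0.02 0.01 0.05] w 0.0107 j [-0.5   0.48  0.04  1.12  0.01  0.98]
[[ 0.0876  0.0262  0.9958]
 [-0.9961 -0.0014  0.0877]
 [ 0.0037 -0.9997  0.026 ]]
```

Call:
move_arm(increments=[{"grip": 1,"linear": [-0.1,-0.06,0.01],"twist": 0.06},{"grip": 1,"linear": [-0.16,0,-0.01],"twist": 0.06},{"grip": 1,"linear": [-0.16,0,-0.03],"twist": 0.06},{"grip": 1,"linear": [-0.15,0,-0.05],"twist": 0.06},{"grip": 1,"linear": [-0.14,0,-0.065],"twist": 0.06}])

```text
clock: 8.1
eef_pos: [0.5206, -0.138, 0.1356]
tool_rot: [0.337, -0.608, 0.624, -0.357]
ft_force: [0.6, -0.7, -1.9]
grip_width: 0.0112
```

```bash
python3 -c "
from h import *
goto(.5205,-.028,.14,-54);print(st()[1].round(4))"
```

```text
t 8.1 pos [ 0.5206 -0.138   0.1356] jaw yaw -31.18 F [ 0.6 -0.7 -1.9] T [ 0.04  0.01 -0.01] w 0.0112 j [-0.26  0.35 -0.1   1.08  0.    1.85]
lin scaled [-0.4706 -0.0251 -0.2842]
twist deg 22.821424107972092 scaled 0.19915449533906146
t 8.1 pos [ 0.5206 -0.138   0.1356] jaw yaw -31.18 F [ 0.6 -0.7 -1.9] T [ 0.04  0.01 -0.01] w 0.0112 j [-0.26  0.35 -0.1   1.08  0.    1.85]
[[-0.5173  0.0352  0.8551]
 [-0.8557 -0.0057 -0.5174]
 [-0.0134 -0.9994  0.0331]]
```

Call:
move_arm(increments=[{"grip": 1,"linear": [-0.14,0,-0.085],"twist": 0.05},{"grip": 1,"linear": [-0.11,0,-0.08],"twist": 0.04},{"grip": 1,"linear": [-0.07,0,-0.06],"twist": 0.01},{"grip": 1,"linear": [-0.03,0,-0.03],"twist": 0},{"grip": 1,"linear": [0,0,0],"twist": 0}])

```text
clock: 8.6
eef_pos: [0.5193, -0.0432, 0.1363]
tool_rot: [0.272, -0.642, 0.654, -0.293]
ft_force: [0.3, -0.0, -2.6]
grip_width: 0.0109
```

```bash
python3 -c "
from h import *
goto(.5205,-.028,.08,-44);print(st()[1].round(4))"
```

```text
t 8.6 pos [ 0.5193 -0.0432  0.1363] jaw yaw -42.86 F [ 0.3 -0.  -2.6] T [-0.02  0.04 -0.03] w 0.0109 j [-0.08  0.32 -0.15  1.07 -0.    2.24]
lin scaled [-0.0543  0.2811 -0.0549]
twist deg 1.136606221470288 scaled 0.009918760431654194
t 8.6 pos [ 0.5193 -0.0432  0.1363] jaw yaw -42.86 F [ 0.3 -0.  -2.6] T [-0.02  0.04 -0.03] w 0.0109 j [-0.08  0.32 -0.15  1.07 -0.    2.24]
[[-0.6797  0.0337  0.7327]
 [-0.7332 -0.0033 -0.68  ]
 [-0.0205 -0.9994  0.027 ]]
```

Call:
move_arm(increments=[{"grip": 1,"linear": [-0.05,0.04,-0.05],"twist": 0.01},{"grip": 1,"linear": [0,0.06,0],"twist": 0},{"grip": 1,"linear": [0,0.06,0],"twist": 0},{"grip": 1,"linear": [0,0.02,0],"twist": 0},{"grip": 1,"linear": [0,0,0],"twist": 0}])

```text
clock: 9.1
eef_pos: [0.5202, -0.0334, 0.0982]
tool_rot: [0.265, -0.645, 0.658, -0.285]
ft_force: [-0.5, -0.8, -2.5]
grip_width: 0.0103
```

Run:
```python
from h import *;import pickle
from workcell import bot
goto(.5205,-.028,.08,-44);print(st()[1].round(4))
d={n:(*bot.camera(n),bot.camera_params(n)) for n in("top","side")};pickle.dump(d,open("d1.pkl","wb"))
a=cv2.resize(d["top"][0][155:255,210:310],(400,400),interpolation=2);b=cv2.resize(d["side"][0][160:260,205:305],(400,400),interpolation=2)
cv2.imwrite("pics/r1.png",np.hstack([a,b]));st()
```

```text
t 9.1 pos [ 0.5202 -0.0334  0.0982] jaw yaw -44.19 F [-0.5 -0.8 -2.5] T [ 0.06  0.04 -0.01] w 0.0103 j [-0.06  0.35 -0.2   0.98 -0.    2.28]
lin scaled [-0.0187  0.0909 -0.0207]
twist deg -0.18654864622175182 scaled -0.0016279440458538245
t 9.1 pos [ 0.5202 -0.0334  0.0982] jaw yaw -44.19 F [-0.5 -0.8 -2.5] T [ 0.06  0.04 -0.01] w 0.0103 j [-0.06  0.35 -0.2   0.98 -0.    2.28]
[[-0.6965  0.0338  0.7168]
 [-0.7173 -0.0062 -0.6967]
 [-0.0191 -0.9994  0.0286]]
t 9.2 pos [ 0.5206 -0.0333  0.099 ] jaw yaw -44.19 F [-0.3  0.7 -2.1] T [ 0.03  0.07 -0.03] w 0.0106 j [-0.06  0.35 -0.2   0.98 -0.    2.28]
```

View pics/r1.png

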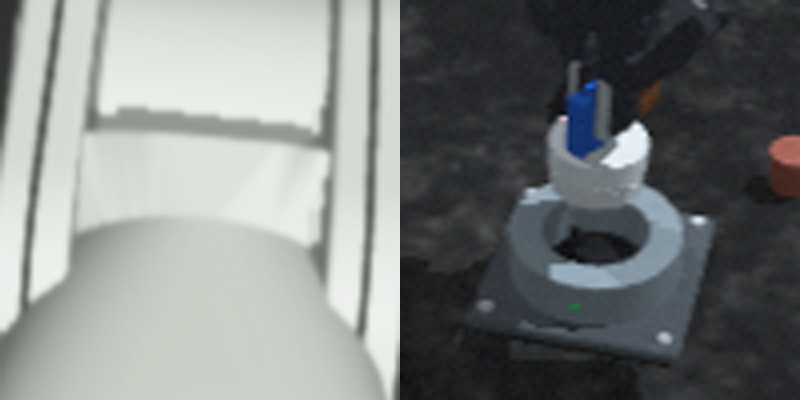

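The top view is blocked by the arm. The side view shows the holder held above the bore, with the disc at crop columns 549–647 and the bore at about 543–650.

Run:
```python
from h import *;import pickle
from workcell import bot
im,dp,p=pickle.load(open("d1.pkl","rb"))["side"]
K=np.array(p["camera_matrix"]);rv=np.array(p["rvec"]);tv=np.array(p["tvec"])
F=8;x0,y0=225,180
u=cv2.resize(im[180:255,225:300],None,fx=F,fy=F,interpolation=2);g=cv2.cvtColor(u,cv2.COLOR_BGR2GRAY)
# edges along rows of the holder disc
for r in (193,196,199,202,205):
    y=int((r-y0+.5)*F);row=g[y].astype(int);print(r,[(round((i+.5)/F-.5+x0,2),row[i+1]-row[i-1]) for i in range(60,460) if abs(row[i+1]-row[i-1])>=10 and abs(row[i+1]-row[i-1])==max(abs(row[j+1]-row[j-1]) for j in range(max(1,i-8),min(595,i+9)))])
def proj(P): return cv2.projectPoints(np.array(P,float),rv,tv,K,None)[0].reshape(-1,2)
a=np.linspace(0,2*np.pi,72)
def ext(c,r,z): q=proj([(c[0]+r*np.cos(t),c[1]+r*np.sin(t),z) for t in a]);return q.min(0).round(2),q.max(0).round(2)
o=bot.get_obs();e=np.array(o["eef_pos"]);ya=Ro.from_quat(o["tool_rot"]).as_matrix()[:,1];b=e+ya*.0365
print("underside pred",b);print("foot pred",ext(b,.024,b[2]),"disc bottom",ext(b-ya*.0135,.0255,b[2]+.0135),"disc top",ext(b-ya*.028,.0255,b[2]+.028))
print("ring",ext((.5205,-.028),.046,.034),"bore",ext((.5205,-.028),.027,.034))
# depth check: points on housing top ring & holder
z=dp[180:255,225:300];v,uu=np.mgrid[180:255,225:300];R=cv2.Rodrigues(rv)[0]
W=(np.stack([(uu-K[0,2])*z/K[0,0],(v-K[1,2])*z/K[1,1],z],-1)-tv.ravel())@R
m=(W[...,2]>.030)&(W[...,2]<.037)&(np.hypot(W[...,0]-.52,W[...,1]+.028)<.055);q=W[m];A=np.hypot(q[:,0]-.5205,q[:,1]+.028)
def circ(P,r0):
    from scipy.optimize import least_squares
    s=least_squares(lambda v:np.hypot(P[:,0]-v[0],P[:,1]-v[1])-r0,P.mean(0),loss="soft_l1",f_scale=.001);return s.x
m2=(W[...,2]>b[2]+.014)&(W[...,2]<b[2]+.026)&(np.hypot(W[...,0]-b[0],W[...,1]-b[1])<.04)
print(len(W[m2]),"holder by depth",circ(W[m2][:,:2],.0255))
m3=(W[...,2]>.012)&(W[...,2]<.03)&(W[...,1]>.0)&(np.hypot(W[...,0]-.52,W[...,1]+.028)<.055)&(np.hypot(W[...,0]-.52,W[...,1]+.028)>.035)
print(len(W[m3]),"housing by depth",circ(W[m3][:,:2],.046))
```

```text
193 [(241.94, np.int64(16)), (245.94, np.int64(-16)), (246.06, np.int64(-16)), (246.19, np.int64(-16)), (246.31, np.int64(-16)), (257.19, np.int64(-12)), (259.06, np.int64(28)), (266.44, np.int64(-48))]
196 [(241.94, np.int64(15)), (242.06, np.int64(15)), (246.06, np.int64(-18)), (246.19, np.int64(-18)), (258.94, np.int64(21)), (266.94, np.int64(-29))]
199 [(240.94, np.int64(10)), (241.06, np.int64(10)), (248.94, np.int64(-12)), (255.94, np.int64(21)), (266.06, np.int64(-21))]
202 [(241.94, np.int64(12)), (266.06, np.int64(-19))]
205 [(241.56, np.int64(13)), (241.69, np.int64(13)), (265.06, np.int64(-20))]
underside pred [ 0.52190163 -0.03352971  0.06248057]
foot pred (array([241.  , 197.13]), array([264.21, 211.84])) disc bottom (array([240.51, 191.66]), array([265.4 , 207.21])) disc top (array([240.76, 186.16]), array([265.91, 201.61]))
ring (array([231.17, 202.67]), array([274.99, 231.49])) bore (array([240.22, 208.24]), array([265.93, 225.14]))
137 holder by depth [ 0.51900735 -0.03368156]
213 housing by depth [ 0.5184546  -0.02830223]
```

Call:
move_arm(increments=[{"grip": 1,"linear": [-0.016,0.02,-0.022],"twist": 0},{"grip": 1,"linear": [0,0.03,0],"twist": 0},{"grip": 1,"linear": [0,0.01,0],"twist": 0},{"grip": 1,"linear": [0,0,0],"twist": 0},{"grip": 1,"linear": [0,0,0],"twist": 0}])

```text
clock: 9.7
eef_pos: [0.5211, -0.028, 0.087]
tool_rot: [0.264, -0.644, 0.658, -0.286]
ft_force: [-0.5, -0.1, -2.7]
grip_width: 0.0109
```

```bash
python3 -c "
from h import *
goto(.5197,-.0279,.06,-44);print(st()[1].round(4))"
```

```text
t 9.7 pos [ 0.5211 -0.028   0.087 ] jaw yaw -44.21 F [-0.5 -0.1 -2.7] T [0.01 0.06 0.03] w 0.0109 j [-0.05  0.37 -0.22  0.95 -0.    2.29]
lin scaled [ 0.0073  0.1345 -0.0094]
twist deg -0.20905433516526273 scaled -0.0018243432321007993
t 9.7 pos [ 0.5211 -0.028   0.087 ] jaw yaw -44.21 F [-0.5 -0.1 -2.7] T [0.01 0.06 0.03] w 0.0109 j [-0.05  0.37 -0.22  0.95 -0.    2.29]
[[-0.6966  0.0372  0.7165]
 [-0.7171 -0.0064 -0.6969]
 [-0.0214 -0.9993  0.0311]]
```

Call:
move_arm(increments=[{"grip": 1,"linear": [0.006,0.02,-0.008],"twist": 0},{"grip": 1,"linear": [0,0.03,0],"twist": 0},{"grip": 1,"linear": [0,0.02,0],"twist": 0},{"grip": 1,"linear": [0,0,0],"twist": 0},{"grip": 1,"linear": [0,0,0],"twist": 0}])

```text
clock: 10.2
eef_pos: [0.5195, -0.0278, 0.0717]
tool_rot: [0.264, -0.644, 0.658, -0.286]
ft_force: [0.1, 0.3, -2.0]
grip_width: 0.0112
```

```bash
python3 -c "
from h import *
goto(.5197,-.0279,.06,-44);print(st()[1].round(4))"
```

```text
t 10.2 pos [ 0.5195 -0.0278  0.0717] jaw yaw -44.2 F [ 0.1  0.3 -2. ] T [ 0.    0.05 -0.01] w 0.0112 j [-0.05  0.38 -0.25  0.91 -0.    2.29]
lin scaled [ 0.0009  0.0587 -0.0008]
twist deg -0.20200356248318485 scaled -0.0017628136330448342
t 10.2 pos [ 0.5195 -0.0278  0.0717] jaw yaw -44.2 F [ 0.1  0.3 -2. ] T [ 0.    0.05 -0.01] w 0.0112 j [-0.05  0.38 -0.25  0.91 -0.    2.29]
[[-0.6965  0.0374  0.7165]
 [-0.7172 -0.0064 -0.6968]
 [-0.0214 -0.9993  0.0313]]
```

Call:
move_arm(increments=[{"grip": 1,"linear": [0.002,0.02,-0.002],"twist": 0},{"grip": 1,"linear": [0,0.015,0],"twist": 0},{"grip": 1,"linear": [0,0.01,0],"twist": 0},{"grip": 1,"linear": [0,0,0],"twist": 0},{"grip": 1,"linear": [0,0,0],"twist": 0}])

```text
clock: 10.7
eef_pos: [0.5195, -0.0279, 0.062]
tool_rot: [0.264, -0.644, 0.659, -0.287]
ft_force: [0.8, -0.8, -2.4]
grip_width: 0.0111
```

Run:
```python
from h import *
from workcell import bot
goto(.5197,-.0279,.055,-44);print(st()[1].round(4))
im,_=bot.camera("side");cv2.imwrite("pics/r2.png",cv2.resize(im[170:250,215:295],(480,480),interpolation=2))
```

```text
t 10.7 pos [ 0.5195 -0.0279  0.062 ] jaw yaw -44.21 F [ 0.8 -0.8 -2.4] T [ 0.08  0.08 -0.01] w 0.0111 j [-0.05  0.39 -0.26  0.88 -0.    2.29]
lin scaled [-0.0002  0.0352 -0.0004]
twist deg -0.205591926019963 scaled -0.0017941280122824779
t 10.7 pos [ 0.5195 -0.0279  0.062 ] jaw yaw -44.21 F [ 0.8 -0.8 -2.4] T [ 0.08  0.08 -0.01] w 0.0111 j [-0.05  0.39 -0.26  0.88 -0.    2.29]
[[-0.6966  0.0377  0.7165]
 [-0.7172 -0.0065 -0.6969]
 [-0.0216 -0.9993  0.0315]]
```

View pics/r2.png

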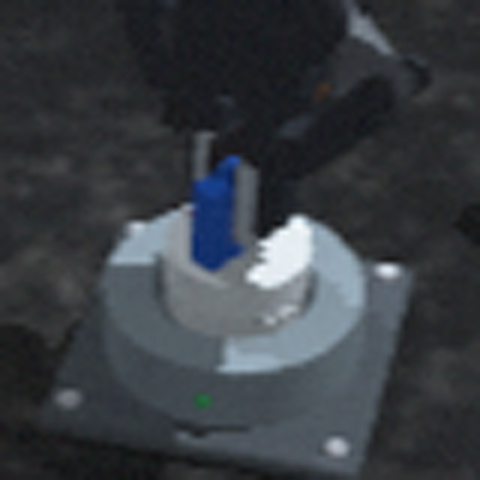

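The foot is in the bore with an even gap all round. I'll lower in small steps onto the key.

Call:
move_arm(increments=[{"grip": 1,"linear": [0,0.01,0],"twist": 0},{"grip": 1,"linear": [0,0.01,0],"twist": 0},{"grip": 1,"linear": [0,0.006,0],"twist": 0},{"grip": 1,"linear": [0,0.004,0],"twist": 0},{"grip": 1,"linear": [0,0,0],"twist": 0}])

```text
clock: 11.25
eef_pos: [0.5199, -0.028, 0.0558]
tool_rot: [0.264, -0.644, 0.659, -0.287]
ft_force: [-0.5, -0.2, -2.0]
grip_width: 0.0107
```

```bash
python3 -c "
from h import *
goto(.5197,-.0279,.055,-44)"
```

```text
t 11.25 pos [ 0.5199 -0.028   0.0558] jaw yaw -44.21 F [-0.5 -0.2 -2. ] T [-0.01  0.11  0.04] w 0.0107 j [-0.05  0.4  -0.26  0.87 -0.    2.29]
lin scaled [ 0.0006  0.0039 -0.0012]
twist deg -0.20762504743245813 scaled -0.0018118703436528967
```

Call:
move_arm(increments=[{"grip": 1,"linear": [0,0.005,-0.001],"twist": 0},{"grip": 1,"linear": [0,0.005,0],"twist": 0},{"grip": 1,"linear": [0,0.003,0],"twist": 0},{"grip": 1,"linear": [0,0,0],"twist": 0},{"grip": 1,"linear": [0,0,0],"twist": 0}])

```text
clock: 11.75
eef_pos: [0.5201, -0.0278, 0.0542]
tool_rot: [0.263, -0.644, 0.659, -0.287]
ft_force: [-1.2, -0.4, 0.2]
grip_width: 0.0108
```

```bash
python3 -c "
from h import *
goto(.5197,-.0279,.055,-44)"
```

```text
t 11.75 pos [ 0.5201 -0.0278  0.0542] jaw yaw -44.21 F [-1.2 -0.4  0.2] T [-0.    0.32 -0.03] w 0.0108 j [-0.05  0.4  -0.27  0.86 -0.    2.29]
lin scaled [ 0.0015 -0.004  -0.0009]
twist deg -0.20709693604206336 scaled -0.0018072617023630598
```

Contact has started, with the vertical force up about 2 N at the expected key height. Next I press slightly and turn clockwise in small steps.

Call:
move_arm(increments=[{"grip": 1,"linear": [0,0.004,0],"twist": 0},{"grip": 1,"linear": [0,0.004,0],"twist": 0},{"grip": 1,"linear": [0,0.003,0],"twist": 0.015},{"grip": 1,"linear": [0,0.002,0],"twist": 0.015},{"grip": 1,"linear": [0,0.001,0],"twist": 0.015}])

```text
clock: 12.25
eef_pos: [0.5215, -0.0273, 0.0536]
tool_rot: [0.231, -0.656, 0.67, -0.258]
ft_force: [-2.1, -0.5, 2.7]
grip_width: 0.0109
```

```bash
python3 -c "
from h import *
goto(.5197,-.0279,.0545,-54)"
```

```text
t 12.25 pos [ 0.5215 -0.0273  0.0536] jaw yaw -49.53 F [-2.1 -0.5  2.7] T [-0.01  0.49  0.03] w 0.0109 j [-0.05  0.4  -0.27  0.86 -0.    2.38]
lin scaled [ 0.0085 -0.0049 -0.0036]
twist deg 4.474386725098071 scaled 0.039046390180243876
```

Call:
move_arm(increments=[{"grip": 1,"linear": [0.004,0.002,-0.002],"twist": 0.01},{"grip": 1,"linear": [0.002,0.003,-0.001],"twist": 0.01},{"grip": 1,"linear": [0,0.003,0],"twist": 0.01},{"grip": 1,"linear": [0,0.003,0],"twist": 0.01},{"grip": 1,"linear": [0,0.003,0],"twist": 0}])

```text
clock: 12.75
eef_pos: [0.5215, -0.0273, 0.0529]
tool_rot: [0.201, -0.666, 0.68, -0.232]
ft_force: [-3.6, 0.7, 8.7]
grip_width: 0.0111
```

```bash
python3 -c "
from h import *
goto(.5197,-.0279,.0545,-54);print(st()[1][:,1])"
```

```text
t 12.75 pos [ 0.5215 -0.0273  0.0529] jaw yaw -54.35 F [-3.6  0.7  8.7] T [-0.01  0.64  0.08] w 0.0111 j [-0.05  0.4  -0.27  0.85 -0.    2.47]
lin scaled [ 0.0087 -0.0083 -0.0027]
twist deg -0.34966509401743906 scaled -0.003051403584949919
t 12.75 pos [ 0.5215 -0.0273  0.0529] jaw yaw -54.35 F [-3.6  0.7  8.7] T [-0.01  0.64  0.08] w 0.0111 j [-0.05  0.4  -0.27  0.85 -0.    2.47]
[ 0.04664724 -0.0052369  -0.9988977 ]
```

Call:
move_arm(increments=[{"grip": 1,"linear": [0.006,-0.002,-0.004],"twist": 0.008},{"grip": 1,"linear": [0.004,0,-0.004],"twist": 0.008},{"grip": 1,"linear": [0.002,0.001,-0.002],"twist": 0.008},{"grip": 1,"linear": [0,0.001,0],"twist": 0.008},{"grip": 1,"linear": [0,0.001,0],"twist": 0}])

```text
clock: 13.25
eef_pos: [0.5212, -0.0273, 0.0535]
tool_rot: [0.176, -0.673, 0.687, -0.21]
ft_force: [-0.7, -0.3, 3.6]
grip_width: 0.0109
```

```bash
python3 -c "
from h import *
goto(.5197,-.0279,.0545,-54);print(st()[1][:,1])"
```

```text
t 13.25 pos [ 0.5212 -0.0273  0.0535] jaw yaw -58.37 F [-0.7 -0.3  3.6] T [ 0.04 -0.    0.05] w 0.0109 j [-0.05  0.39 -0.28  0.84 -0.    2.54]
lin scaled [ 0.0077 -0.0055 -0.0012]
twist deg -4.368599760803193 scaled -0.03812322476392622
t 13.25 pos [ 0.5212 -0.0273  0.0535] jaw yaw -58.37 F [-0.7 -0.3  3.6] T [ 0.04 -0.    0.05] w 0.0109 j [-0.05  0.39 -0.28  0.84 -0.    2.54]
[ 0.05268636 -0.00567907 -0.99859496]
```

Call:
move_arm(increments=[{"grip": 1,"linear": [0.004,0.002,-0.002],"twist": 0.008},{"grip": 1,"linear": [0.002,0.002,-0.002],"twist": 0.008},{"grip": 1,"linear": [0,0.002,0],"twist": 0.008},{"grip": 1,"linear": [0,0.002,0],"twist": 0.008},{"grip": 1,"linear": [0,0.002,0],"twist": 0.008}])

```text
clock: 13.75
eef_pos: [0.5205, -0.0274, 0.052]
tool_rot: [0.145, -0.681, 0.694, -0.181]
ft_force: [-0.1, -0.0, -2.7]
grip_width: 0.0111
```

```bash
python3 -c "
from h import *
goto(.5197,-.0279,.0545,-54);print(st()[1][:,1])"
```

```text
t 13.75 pos [ 0.5205 -0.0274  0.052 ] jaw yaw -63.33 F [-0.1 -0.  -2.7] T [-0.04  0.1   0.  ] w 0.0111 j [-0.05  0.39 -0.29  0.84 -0.    2.62]
lin scaled [ 0.004  -0.0128  0.0007]
twist deg -9.329263168103097 scaled -0.08141317953421813
t 13.75 pos [ 0.5205 -0.0274  0.052 ] jaw yaw -63.33 F [-0.1 -0.  -2.7] T [-0.04  0.1   0.  ] w 0.0111 j [-0.05  0.39 -0.29  0.84 -0.    2.62]
[ 0.05435683 -0.00620026 -0.99850232]
```

The contact force vanished while going lower, so the slot looks to be over the key. Lowering now without turning.

Call:
move_arm(increments=[{"grip": 1,"linear": [0,0.005,0],"twist": 0},{"grip": 1,"linear": [0,0.005,0],"twist": 0},{"grip": 1,"linear": [0,0.004,0],"twist": 0},{"grip": 1,"linear": [0,0.002,0],"twist": 0},{"grip": 1,"linear": [0,0,0],"twist": 0}])

```text
clock: 14.25
eef_pos: [0.5185, -0.0272, 0.0462]
tool_rot: [0.147, -0.682, 0.694, -0.179]
ft_force: [-0.5, 0.6, 2.5]
grip_width: 0.0112
```

```bash
python3 -c "
from h import *
goto(.5197,-.0279,.0465,-60);print(st()[1][:,1])"
```

```text
t 14.25 pos [ 0.5185 -0.0272  0.0462] jaw yaw -63.38 F [-0.5  0.6  2.5] T [0.08 0.13 0.07] w 0.0112 j [-0.05  0.4  -0.29  0.83 -0.    2.63]
lin scaled [-0.004  -0.0012  0.0059]
twist deg -3.3750585704908076 scaled -0.029452942251358864
t 14.25 pos [ 0.5185 -0.0272  0.0462] jaw yaw -63.38 F [-0.5  0.6  2.5] T [0.08 0.13 0.07] w 0.0112 j [-0.05  0.4  -0.29  0.83 -0.    2.63]
[ 0.04904505 -0.00539727 -0.99878198]
```

Call:
move_arm(increments=[{"grip": 0.9,"linear": [0,0,0],"twist": 0},{"grip": 0.6,"linear": [0,0,0],"twist": 0},{"grip": 0.5,"linear": [0,0,0],"twist": 0},{"grip": 0.5,"linear": [0,0,0],"twist": 0},{"grip": 0.5,"linear": [0,0,0],"twist": 0}])

```text
clock: 14.75
eef_pos: [0.5175, -0.0275, 0.0459]
tool_rot: [0.147, -0.682, 0.694, -0.179]
ft_force: [-0.3, -0.2, 0.8]
grip_width: 0.0427
```

Run:
```python
from h import *
from workcell import bot
st()
im,_=bot.camera("side");cv2.imwrite("pics/r3.png",cv2.resize(im[170:250,215:295],(480,480),interpolation=2))
```

```text
t 14.75 pos [ 0.5175 -0.0275  0.0459] jaw yaw -63.39 F [-0.3 -0.2  0.8] T [0.02 0.02 0.01] w 0.0427 j [-0.05  0.4  -0.29  0.83 -0.    2.63]
```

View pics/r3.png

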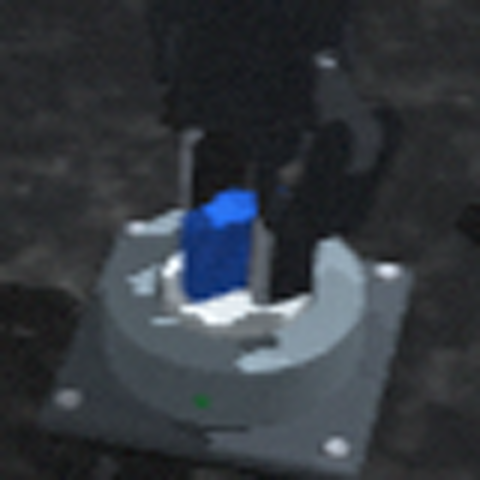

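Call:
move_arm(increments=[{"grip": 0,"linear": [0,0,0],"twist": 0},{"grip": 0,"linear": [0,0,0],"twist": 0},{"grip": 0,"linear": [0,0,0],"twist": 0},{"grip": 0,"linear": [0,-0.04,0],"twist": 0},{"grip": 0,"linear": [0,-0.08,0],"twist": 0}])

```text
clock: 15.3
eef_pos: [0.5142, -0.0273, 0.0686]
tool_rot: [0.149, -0.683, 0.693, -0.177]
ft_force: [-0.3, -0.7, -0.7]
grip_width: 0.0855
```

Call:
move_arm(increments=[{"grip": 0,"linear": [0,-0.12,0],"twist": 0},{"grip": 0,"linear": [0,-0.15,0],"twist": 0},{"grip": 0,"linear": [0,-0.15,0],"twist": 0},{"grip": 0,"linear": [0,-0.1,0],"twist": 0},{"grip": 0,"linear": [0,0,0],"twist": 0}])

```text
clock: 15.8
eef_pos: [0.5103, -0.0267, 0.1808]
tool_rot: [0.148, -0.682, 0.694, -0.178]
ft_force: [0.8, -0.2, -0.5]
grip_width: 0.0852
```

Run:
```python
from h import *
goto(.3,.25,.2)
```

```text
t 15.8 pos [ 0.5103 -0.0267  0.1808] jaw yaw -63.4 F [ 0.8 -0.2 -0.5] T [ 0.04 -0.01  0.01] w 0.0852 j [-0.05  0.25 -0.11  1.16 -0.    2.63]
lin scaled [ 0.3149 -0.1524 -1.7046]
```

Call:
move_arm(increments=[{"grip": 0,"linear": [0.03,-0.02,-0.18],"twist": -0.06},{"grip": 0,"linear": [0.01,0,-0.22],"twist": -0.06},{"grip": 0,"linear": [-0.02,0,-0.22],"twist": -0.06},{"grip": 0,"linear": [-0.04,0,-0.21],"twist": -0.06},{"grip": 0,"linear": [-0.07,0,-0.2],"twist": -0.06}])

```text
clock: 16.3
eef_pos: [0.3862, 0.1439, 0.1768]
tool_rot: [0.348, -0.596, 0.618, -0.376]
ft_force: [0.7, -0.0, 0.1]
grip_width: 0.0852
```

Call:
move_arm(increments=[{"grip": 0,"linear": [-0.09,0,-0.18],"twist": -0.03},{"grip": 0,"linear": [-0.08,0,-0.14],"twist": 0},{"grip": 0,"linear": [-0.04,0,-0.06],"twist": 0},{"grip": 0,"linear": [0,0,0],"twist": 0},{"grip": 0,"linear": [0,0,0],"twist": 0}])

```text
clock: 16.8
eef_pos: [0.329, 0.2195, 0.1709]
tool_rot: [0.373, -0.582, 0.604, -0.397]
ft_force: [0.8, 0.1, -0.6]
grip_width: 0.0854
```

Run:
```python
from h import *;import pickle
from workcell import bot
st()
T=[bot.camera("top") for _ in range(6)];im=T[0][0];dp=np.median([t[1] for t in T],0);im2,_=bot.camera("side")
p=bot.camera_params("top");R=cv2.Rodrigues(np.array(p["rvec"]))[0];t=np.array(p["tvec"]).ravel();K=np.array(p["camera_matrix"])
v,u=np.mgrid[180:235,235:290];z=dp[180:235,235:290]
W=(np.stack([(u-K[0,2])*z/K[0,0],(v-K[1,2])*z/K[1,1],z],-1)-t)@R;r=np.hypot(W[...,0]-.5205,W[...,1]+.028)
m=(r<.023)&(W[...,2]<.045);A=np.c_[W[m][:,0]-.5205,W[m][:,1]+.028,np.ones(m.sum())];s=np.linalg.lstsq(A,W[m][:,2],rcond=None)[0];print("disc plane tilt deg",np.degrees(s[:2]),"z",s[2],m.sum())
m=(r>.031)&(r<.042);print("housing z",np.median(W[m][:,2]),"bar top z",np.median(W[(r<.03)&(W[...,2]>.05)][:,2]))
d=pickle.load(open("d0.pkl","rb"));
df=cv2.absdiff(im,d["top"][0]).max(2);
for n,(a,b) in {"weight":(305,127),"beaker":(228,135),"stopper":(295,260),"forceps":(178,239),"decoy":(337,213)}.items(): print(n,"diff px",int((df[b-18:b+18,a-20:a+20]>40).sum()))
a=cv2.resize(im[165:245,220:300],(400,400),interpolation=2);b=cv2.resize(im2[175:255,215:295],(400,400),interpolation=2)
cv2.imwrite("pics/f.png",np.hstack([a,b]))
```

```text
t 16.8 pos [0.329  0.2195 0.1709] jaw yaw -24.09 F [ 0.8  0.1 -0.6] T [0.01 0.04 0.02] w 0.0854 j [ 0.61  0.05 -0.39  1.1  -0.03  2.6 ]
disc plane tilt deg [0.82743196 0.62242343] z 0.037051750214475515 260
housing z 0.033827016757264024 bar top z 0.06996869575035404
weight diff px 0
beaker diff px 0
stopper diff px 0
forceps diff px 101
decoy diff px 0
```

View pics/f.png

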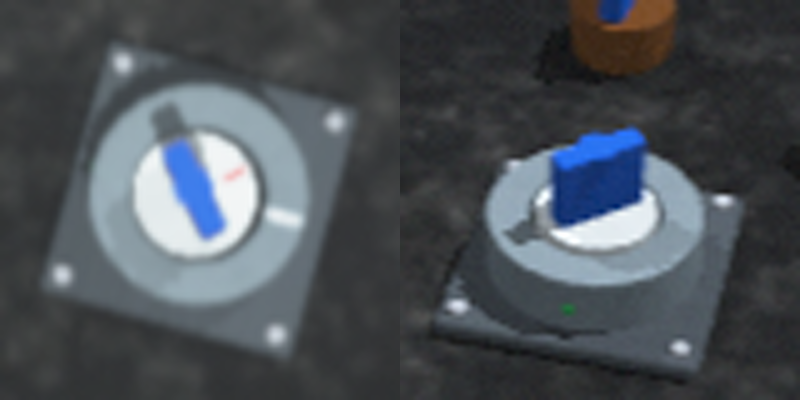

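The final view shows the holder in the bore, with the red line about 50° anticlockwise of the mark and the bar level. Only the forceps patch differs from the start, possibly because of the arm or its shadow, so I'll move away and recheck.

Call:
move_arm(increments=[{"grip": 0,"linear": [-0.12,-0.05,-0.12],"twist": -0.03},{"grip": 0,"linear": [-0.15,-0.05,-0.15],"twist": -0.03},{"grip": 0,"linear": [-0.15,0,-0.12],"twist": -0.03},{"grip": 0,"linear": [-0.1,0,-0.06],"twist": 0},{"grip": 0,"linear": [0,0,0],"twist": 0}])

```text
clock: 17.65
eef_pos: [0.2804, 0.3505, 0.189]
tool_rot: [0.423, -0.545, 0.57, -0.447]
ft_force: [0.3, -1.3, 0.1]
grip_width: 0.0852
```

Run:
```python
from h import *;import pickle
from workcell import bot
st()
T=[bot.camera("top") for _ in range(10)];im=T[0][0];dp=np.median([t[1] for t in T],0)
p=bot.camera_params("top");R=cv2.Rodrigues(np.array(p["rvec"]))[0];t=np.array(p["tvec"]).ravel();K=np.array(p["camera_matrix"])
v,u=np.mgrid[180:235,235:290];z=dp[180:235,235:290]
W=(np.stack([(u-K[0,2])*z/K[0,0],(v-K[1,2])*z/K[1,1],z],-1)-t)@R;r=np.hypot(W[...,0]-.5205,W[...,1]+.028)
m=(r<.022)&(abs(W[...,2]-.0375)<.004);A=np.c_[W[m][:,0]-.5205,W[m][:,1]+.028,np.ones(m.sum())];s=np.linalg.lstsq(A,W[m][:,2],rcond=None)[0];print("tilt deg",np.degrees(s[:2]),"z",s[2],m.sum())
d=pickle.load(open("d0.pkl","rb"))
def fc(i):
    g=cv2.cvtColor(i,cv2.COLOR_BGR2GRAY)[228:250,140:215];ys,xs=np.nonzero(g>110);return xs.mean()+140,ys.mean()+228,len(xs)
print("forceps",fc(d["top"][0]),fc(im))
df=cv2.absdiff(im,d["top"][0]).max(2);ys,xs=np.nonzero(df[221:257,158:198]>40);print(len(xs),(xs.min()+158,xs.max()+158,ys.min()+221,ys.max()+221) if len(xs) else "")
```

```text
t 17.65 pos [0.2804 0.3505 0.189 ] jaw yaw -14.13 F [ 0.3 -1.3  0.1] T [-0.08  0.03  0.01] w 0.0852 j [ 0.92  0.15 -0.23  1.17 -0.04  2.74]
tilt deg [ 0.04459473 -0.05299082] z 0.037064377958862596 229
forceps (np.float64(186.01754385964912), np.float64(237.99122807017545), 114) (np.float64(201.39285714285714), np.float64(236.67857142857142), 28)
95 (np.int64(165), np.int64(197), np.int64(234), np.int64(243))
```

Run:
```python
from h import *;import pickle
from workcell import bot
a=pickle.load(open("d0.pkl","rb"))["top"][0];b=bot.camera("top")[0]
f=lambda i:cv2.resize(i[215:265,130:230],(600,300),interpolation=2)
cv2.imwrite("pics/fc.png",np.vstack([f(a),np.clip(f(b).astype(float)*1.5,0,255).astype(np.uint8)]))
```

```text
(no output)
```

View pics/fc.png

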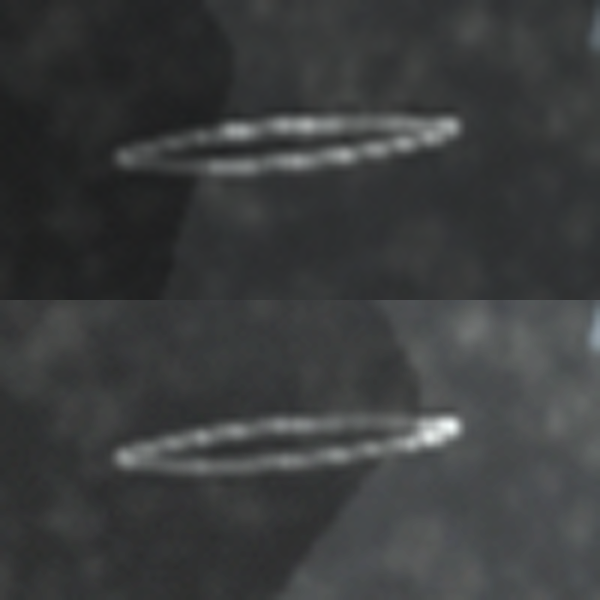

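The forceps sit in the same place in both pictures (ends at 120 and 460). Only the arm's shadow moved, so I'm handing in.

```bash
python3 -c "
from workcell import bot
print(bot.job_done())"
```

```text
the job is handed in; nothing more can be done
None
```

The holder is in the rotator's bore with its slot over the key, and I handed the job in at about 18 s. I lifted it by the blue grip and set it on the key at about 10° off. I then turned it clockwise under light pressure, 11 N at most in the readings taken after each call, until the contact force vanished. From there I lowered it to the floor, let go and moved the arm clear.

**Fully home and level:** the disc's top measured 37.1 mm above the bench, against 38 mm expected when home and about 47 mm if still on the key. Its tilt was under 0.1°. An earlier reading with fewer frames gave about 1°, probably from noisy edge pixels.

**Other objects:** the weight, beaker, stopper and brown decoy showed no change. The forceps patch did differ, but a side-by-side picture showed only the arm's shadow had moved.

**Disagreements:**
- The depth images put the key at about -54° in world yaw, but the slot dropped with the jaws between -58° and -63°.
- The tool picked up a tilt of 2–3° on the way that I could not correct directly. It went when the holder was released.

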